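# Open the press-and-turn safety cap of the square canister

### The job

Open the square canister that stands in the wooden crib: push its safety cap down against the spring, keep it down while turning it anticlockwise (seen from above), then lift the cap off and set it down in the shallow wooden tray, flat on its open side as it sat on the canister. The round bottle has a cap that looks the same: leave that bottle where it stands.

Things in the scene. Friction and masses are not known exactly. Their poses are not given: they have to be found in the camera images.
- cap: Loose round black ribbed cap on the square canister, 52 mm diameter, 36 mm tall, 35 g. Origin: centre of its open underside; z up. Starts locked, x along the canister's x. Bayonet: pushed up by 5 N, plus 0.8 N per mm down. It must go down over 4 mm (8 at most) to turn. Held down, it turns anticlockwise from above; free 50 to 130 degrees from the start (aim for 60 to 110), then lifts straight off.
- canister: Square aluminium canister, 90 (x) by 62 mm (y), in a wooden crib 110 by 82 mm, all fixed to the bench. Origin: at bench level under its centre, on the cap's axis; z up. Shoulder 122 mm above the bench (low cone to 128); white neck, 41 mm across its lugs. Locked cap: rim at 150 mm, top at 186 mm; raise it 40 mm or more to clear the neck. Any of three places; yaw within 30 degrees.
- tray: Shallow open wooden tray fixed to the bench, empty, 150 mm (x) by 130 mm (y) outside, walls 7 mm thick and 22 mm high; inside 136 by 116 mm, inner floor 7 mm above the bench. Origin: centre of its underside, on the bench; z up. Any of the three places.
- round_bottle: Bystander, not to be disturbed: loose round aluminium bottle, 72 mm in diameter, with a black ribbed cap like the canister's, 178 mm tall in all, 0.7 kg. Origin: centre of its underside; z up. Any of the three places.
Not all that is in view belongs to the job. Of the things shaped like the cap, the black one is meant. Of the things that look like the tray, take the one that is farthest from the robot's base at the start.

How it is judged:
By the outcome, as a careful person would: the job done as asked, in the order asked, and still so for the second after the job is handed in, with the robot touching nothing.
It also fails if it takes over 40 s, if anything falls off the work surface, if the arm or the gripper's body presses on something with over 40 N, if the wrist force passes 120 N, or if a joint passes its speed limit or range.

### The arm

A 6-joint arm with a two-finger parallel gripper is mounted at the origin on the work surface. World frame = base frame: x ahead of the robot, y to its left, z up, the work surface at z = 0. Lengths are in mm, angles in rad, forces in N, time in s.
With the tool pointing down it reaches from about 350 to 775 mm from the base axis. Payload 7.3 kg.
Tool frame: the origin (TCP) lies between the finger pads; the fingertips stand 25 mm ahead of it and the grasp point (between the pads) lies 6 mm ahead of it; z points along the fingers, y is the line along which they close (so a half turn about z gives the same grasp; the last joint's range is limited). The gripper opens to 92 mm and grips with 3 to 60 N. Pads are 19 mm wide; open, the fingers measure 130 mm over their backs; the gripper's body (75 mm by 190 mm) begins 47 mm behind the grasp point.
Start: joints at [1.008, 0.342, 1.524, -0, 1.275, -0.146], TCP at [212.527, 480.08, 226.741] pointing down, gripper open.
Joint ranges: [-2.53, 2.53], [-0.77, 2.02], [0.04, 2.7], [-1, 4.14], [0.28, 2.66], [-3.11, 3.11]. Speed limits (rad/s): [2.57, 2.57, 3.14, 3.14, 3.14, 3.14].

### API

Orientations are given as [roll, pitch, yaw] about the fixed x, y, z axes, in that order (R = Rz(yaw) Ry(pitch) Rx(roll)).
In Python, from plant import bot gives the robot as it stands.
- The arm moves only by the tool play_rows, never from a script. Its argument "commands" is a list of rows, each an object of numbers: "x", "y", "z": the shift along the tool's x, y, z in m; "twist": the turn about the tool's z in degrees. In form: [{"x": .., "y": .., "z": .., "twist": ..}, ...]. A call has exactly 8 rows; each row is the pose to reach, as a shift and turn from the pose commanded when the call began, along the tool's axes at that moment; what a row does not reach only later rows make up. A row lasts 1/10 s, in which the tool goes at most 50 mm and 8.59 degrees, less where a joint would pass 70% of its speed; a pose out of reach is approached as far as the arm can. A call with a gripper value outside its range is refused whole. "jaw" is the closure, from 0 (fully open) to 1 (shut), set as the call begins (left out, the last holds). The fingers move at their own pace and stop on an object; the grip force is fixed at half the most. Time passes only in rows, so rows that repeat a pose let the fingers close, or fill a call up. It gives the time, the measured TCP pose, the force, the opening and the grip force at its end, in the units of the state.
- bot.get_obs(): the state, without advancing time (a new reading comes with each control period).
- bot.capture(name): name is "scene" or "top"; returns a dict with "pixels" (384x512x3 uint8, red, green, blue), "fx", "fy", "cx", "cy" (pixels), "eye" and "rotation" of the camera in the world. Camera axes: x right, y down, z forward; pixel columns grow to the right and rows downward; lengths in mm; the calibration is good to about 2 mm. A picture is of the moment at which its call begins. There is no depth.
- bot.close_job(): hands the job in; it is judged then, once.
The state is a dict: "time": time; "joint_positions": joint angles; "dq": joint speeds; "tau": joint torques, N m; "tool_pos": TCP position; "tcp_rot": TCP orientation; "contact_force": force on the tool from outside, world axes, zero at the start; "moment": the same for the moment, N m; "grip_width": finger opening in mm; "finger_force": force on a finger pad.
Only numpy, scipy, OpenCV 4.12 (cv2) and the standard library are available. Lean on these libraries where they do the work, as an engineer would, in place of code of your own. Each camera call takes 0.05 s, during which the arm holds its last target. There are 200 camera calls.

## Working session

There is one attempt and no reset: what is moved stays moved. The work goes in short steps, Python scripts to look and compute and a tool call to move; the robot and the scene stay as the last step left them, time stands still between calls to the robot, and variables do not carry over. Pictures are saved under pics/ and viewed, at most 10 in all, crops included, and the job is handed in when it is done.

Besides the shell and the picture viewer there is one more tool, called as name([rows], argument=value, ...), one row to a line, values as JSON. play_rows: Moves the arm, as the interface text tells. Its arguments: {"type":"object","properties":{"commands":{"type":"array"},"jaw":{"type":"number"}},"required":["commands"]}

```bash
mkdir -p pics
cat > h.py <<'E'
import numpy as np,cv2,pickle
from plant import bot
def cap(n,f):
    d=bot.capture(n); cv2.imwrite(f'pics/{f}.png',d['pixels'][:,:,::-1]); pickle.dump(d,open(f'pics/{f}.pkl','wb')); return d
def load(f): return pickle.load(open(f'pics/{f}.pkl','rb'))
def ray(d,u,v,z):
    r=np.array(d['rotation'])@np.array([(u-d['cx'])/d['fx'],(v-d['cy'])/d['fy'],1]); e=np.array(d['eye'])
    return e+r*(z-e[2])/r[2]
def proj(d,p):
    q=np.array(d['rotation']).T@(np.array(p)-d['eye']); return d['fx']*q[0]/q[2]+d['cx'],d['fy']*q[1]/q[2]+d['cy']
E
python3 - <<'E'
from h import *
a=cap('top','t0');b=cap('scene','s0')
cv2.imwrite('pics/both.png',cv2.resize(np.vstack([a['pixels'],b['pixels']])[:,:,::-1],(400,600)) if 0 else np.hstack([cv2.resize(x['pixels'][:,:,::-1],(400,300)) for x in(a,b)]))
for d in(a,b): print(d['fx'],d['cx'],d['cy'],d['eye'],np.round(d['rotation'],3))
print(bot.get_obs())
E
```

```text
456.12426827626285 252.33500477837742 197.7056631697652 [ 328.49737117   29.85785081 1455.63688596] [-3.044 -0.    -1.558]
439.4456049760773 254.98148538690197 187.3208567285643 [1417.96248376 -293.24374803  759.45354968] [-2.137  0.019  1.212]
{'time': 0.1, 'joint_positions': array([ 1.00799322e+00,  3.42655858e-01,  1.52492488e+00, -2.00444724e-05,
        1.27541687e+00, -1.46000623e-01]), 'dq': array([ 0.00046221, -0.00131266, -0.0031731 , -0.00016559,  0.00217531,
        0.00041758]), 'tau': array([ 1.49301395e-03, -4.32006884e+01, -2.44693208e+01,  7.20381830e-02,
        5.26355300e-02, -1.54332389e-05]), 'tool_pos': array([212.32572842, 479.74278323, 226.11182654]), 'tcp_rot': array([-3.14019986e+00, -1.85432301e-04,  2.72479589e+00]), 'contact_force': array([ 0.39749911,  0.09727178, -0.21997067]), 'moment': array([0.02087763, 0.04287218, 0.03543279]), 'finger_force': 0.0, 'grip_width': 91.60739828743962}
```

View pics/t0.png

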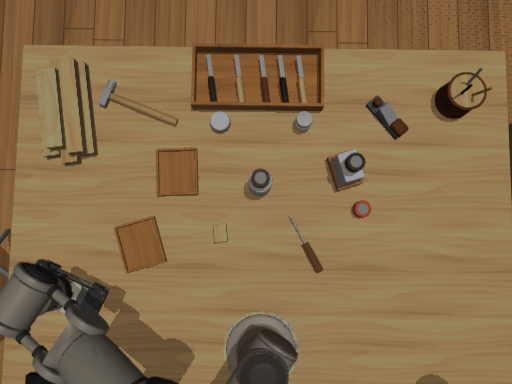

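View pics/s0.png

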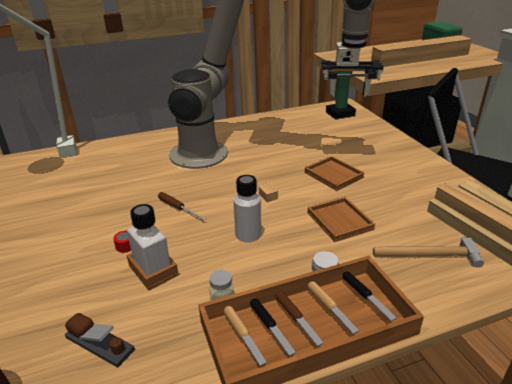

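Top view: the canister in its crib is at (348,167) with a black cap at (355,161). The round bottle is at (260,182), and a loose red cap at (361,209) is a decoy. There are two trays, at (178,172) and (140,244). The scene view shows the canister at (150,240), the bottle at (247,208), and the trays at (340,218) and (334,172).

```bash
sed -i "s/return d$/return d/; s/np.array(d\['rotation'\])/R(d)/g" h.py
cat >> h.py <<'E'
from scipy.spatial.transform import Rotation as Ro
def R(d): return Ro.from_euler('xyz',d['rotation']).as_matrix()
E
python3 - <<'E'
from h import *
a=load('t0');b=load('s0')
print('base',proj(a,[0,0,0]))
hsv=cv2.cvtColor(a['pixels'],cv2.COLOR_RGB2HSV)
# cap top: dark blob
for n,(u,v) in dict(can=(355,162),bot=(260,178)).items():
    g=cv2.cvtColor(a['pixels'],cv2.COLOR_RGB2GRAY); m=np.zeros_like(g); m[v-16:v+16,u-16:u+16]=(g[v-16:v+16,u-16:u+16]<75)*255
    c=max(cv2.findContours(m,0,2)[0],key=cv2.contourArea); (x,y),r=cv2.minEnclosingCircle(c); print(n,x,y,r,cv2.boundingRect(c),ray(a,x,y,180 if n=='can' else 172))
for n,(u,v) in dict(A=(178,172),B=(140,244)).items():
    m=cv2.inRange(hsv,(0,110,30),(14,255,175)); w=np.zeros_like(m); w[v-34:v+34,u-34:u+34]=m[v-34:v+34,u-34:u+34]
    c=max(cv2.findContours(w,0,2)[0],key=cv2.contourArea); q=cv2.minAreaRect(c); P=np.array([ray(a,*p,22)[:2] for p in cv2.boxPoints(q)])
    print(n,q,P.mean(0),np.hypot(*P.mean(0)),[np.hypot(*(P[i]-P[i-1])) for i in(1,2)])
    print(P.round())
t=a['pixels'][:,:,::-1]; s=b['pixels'][:,:,::-1]
z=lambda im,u,v,h=35:cv2.resize(im[v-h:v+h,u-h:u+h],(260,260),interpolation=2)
cv2.imwrite('pics/crop.png',np.vstack([np.hstack([z(t,352,175),z(t,260,180),z(t,160,205,60)]),np.hstack([z(s,147,240,45),z(s,247,210,45),z(s,338,195,45)])]))
E
```

```text
base (np.float64(260.4019840038245), np.float64(348.77425435172603))
can 354.5 162.5 10.511998176574707 (344, 153, 21, 20) [ 557.37070335 -256.97074236  180.        ]
bot 259.78814697265625 178.33050537109375 9.60860824584961 (251, 169, 19, 19) [509.77928203  10.57027744 172.        ]
A ((176.46986389160156, 171.68629455566406), (46.33859634399414, 40.49075698852539), 87.87889862060547) [549.17594945 273.14273634] 613.352409202005 [np.float64(129.14696089393436), np.float64(148.81844141402908)]
[[620. 343.]
 [627. 214.]
 [478. 204.]
 [472. 332.]]
B ((139.6716766357422, 244.3247833251953), (47.833953857421875, 41.2709846496582), 75.3791275024414) [318.26811422 381.50244949] 496.82865405984387 [np.float64(128.8565359065386), np.float64(149.90490336885617)]
[[373. 465.]
 [407. 341.]
 [263. 298.]
 [230. 422.]]
```

View pics/crop.png

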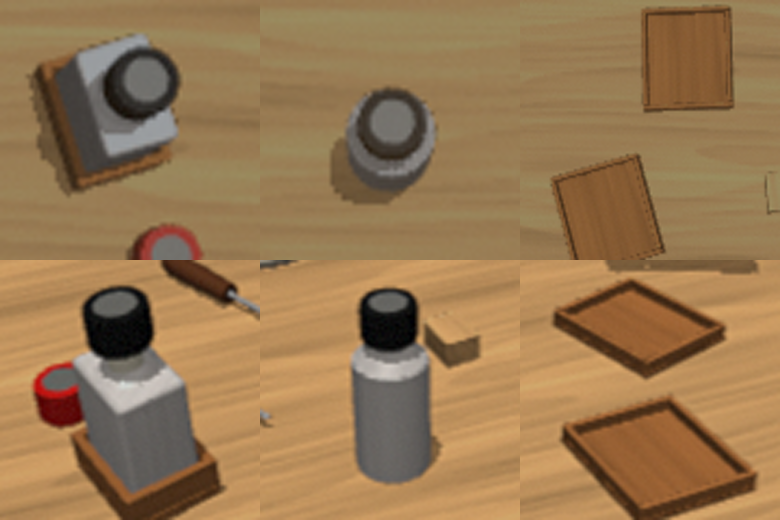

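Two caps look right: the black one on the square canister at top (354,162) and the same cap on the round bottle at (260,178). The loose cap at (361,209) is red, so it is out. The crop confirms the square body in a crib, so that one is meant. The two trays are A at (176,172), 613 mm from the base, and B at (140,244), 497 mm. A is the farther, so A is meant.

```bash
cat >> h.py <<'E'
def tri(d1,p1,d2,p2):
    A=[];B=[]
    for d,p in((d1,p1),(d2,p2)):
        r=R(d)@np.array([(p[0]-d['cx'])/d['fx'],(p[1]-d['cy'])/d['fy'],1]); r/=np.linalg.norm(r); M=np.eye(3)-np.outer(r,r); A.append(M);B.append(M@d['eye'])
    return np.linalg.lstsq(np.vstack(A),np.hstack(B),rcond=None)[0]
def delta(p):
    o=bot.get_obs(); t=Ro.from_euler('xyz',o['tcp_rot']).as_matrix(); return o['tool_pos'],o['tcp_rot'],t.T@(np.array(p)-o['tool_pos'])
def disc(d,u,v,h=9):
    g=cv2.cvtColor(d['pixels'],cv2.COLOR_RGB2GRAY)[v-h:v+h+1,u-h:u+h+1]; t,m=cv2.threshold(g,0,255,cv2.THRESH_OTSU)
    n,l,s,c=cv2.connectedComponentsWithStats(m); i=l[h,h]; return c[i]+[u-h,v-h],s[i]
E
python3 - <<'E'
from h import *
a=load('t0');b=load('s0')
for n,p,q,z in(('can',(355,161),(144,211),186),('bot',(260,177),(246,181),178)):
    c,s=disc(a,*p,8); e,f=disc(b,*q,8); print(n,c,s,e,f,tri(a,c,b,e).round(1),ray(a,*c,z).round(1),ray(b,*e,z).round(1))
print(delta([557,-257,250]))
E
```

```text
can [355.79279279 161.02702703] [  3   3  12  11 111] [141.83673469 209.80612245] [ 0  3 14  9 98] [ 560.7 -258.7  185.5] [ 560.5 -259.3  186. ] [ 561.8 -258.1  186. ]
bot [260.27678571 177.32142857] [  3   3  12  12 112] [246.05405405 179.10810811] [ 2  3 13  7 74] [512.1   9.8 177.4] [511.8   9.3 178. ] [513.1  10.1 178. ]
(array([212.32572842, 479.74278323, 226.11182654]), array([-3.14019986e+00, -1.85432301e-04,  2.72479589e+00]), array([-613.42058664, -534.16774358,  -23.25795696]))
```

play_rows([
  {"x": 0, "y": 0, "z": -0.04, "twist": 0},
  {"x": -0.03, "y": -0.026, "z": -0.06, "twist": 0},
  {"x": -0.064, "y": -0.055, "z": -0.06, "twist": 0},
  {"x": -0.098, "y": -0.084, "z": -0.06, "twist": 0},
  {"x": -0.132, "y": -0.114, "z": -0.06, "twist": 0},
  {"x": -0.166, "y": -0.143, "z": -0.06, "twist": 0},
  {"x": -0.2, "y": -0.173, "z": -0.06, "twist": 0},
  {"x": -0.234, "y": -0.202, "z": -0.06, "twist": 0},
], jaw=0)

```text
time: 0.9
tool_pos: [344.9, 198.9, 286.6]
tcp_rot: [3.142, -0.0, 2.725]
contact_force: [1.1, 0.8, -0.1]
grip_width: 91.7
finger_force: 0.0
```

play_rows([
  {"x": -0.034, "y": -0.03, "z": 0, "twist": 8},
  {"x": -0.068, "y": -0.06, "z": 0, "twist": 16},
  {"x": -0.102, "y": -0.089, "z": 0, "twist": 24},
  {"x": -0.136, "y": -0.118, "z": 0, "twist": 32},
  {"x": -0.17, "y": -0.147, "z": 0, "twist": 40},
  {"x": -0.204, "y": -0.176, "z": 0, "twist": 48},
  {"x": -0.238, "y": -0.205, "z": 0, "twist": 56},
  {"x": -0.272, "y": -0.235, "z": 0, "twist": 64},
])

```text
time: 1.7
tool_pos: [498.6, -126.1, 286.4]
tcp_rot: [-3.141, -0.001, 1.602]
contact_force: [2.0, 0.3, -0.3]
grip_width: 92.0
finger_force: 0.0
```

Run:
```python
from h import *
p,r,d=delta([561,-258.7,250]); print(p,r,d,bot.get_obs()['joint_positions'])
```

```text
[ 498.62213731 -126.110703    286.3680085 ] [-3.14115309e+00 -5.12801975e-04  1.60181292e+00] [-134.47859512   58.25200204   36.27345019] [-3.96997779e-01  2.82181086e-01  1.44384857e+00  2.87523843e-04
  1.41617576e+00 -4.28058850e-01]
```

play_rows([
  {"x": -0.03, "y": 0.013, "z": 0, "twist": 7},
  {"x": -0.065, "y": 0.027, "z": 0, "twist": 14},
  {"x": -0.1, "y": 0.042, "z": 0.01, "twist": 20},
  {"x": -0.13, "y": 0.055, "z": 0.025, "twist": 26},
  {"x": -0.1365, "y": 0.0577, "z": 0.036, "twist": 26},
  {"x": -0.1365, "y": 0.0577, "z": 0.036, "twist": 26},
  {"x": -0.1365, "y": 0.0577, "z": 0.036, "twist": 26},
  {"x": -0.1365, "y": 0.0577, "z": 0.036, "twist": 26},
])

```text
time: 2.5
tool_pos: [561.1, -257.5, 251.9]
tcp_rot: [3.14, -0.0, 1.156]
contact_force: [-0.3, 0.1, 0.3]
grip_width: 91.6
finger_force: 0.0
```

Run:
```python
from h import *
p,r,d=delta([561,-258.7,181]); print(p,r,d,bot.get_obs()['joint_positions'])
b=cap('scene','s1'); print(proj(b,[561,-258.7,186]),proj(b,p+[0,0,-25]))
im=b['pixels'][:,:,::-1][110:310,60:260]; cv2.imwrite('pics/c1.png',cv2.resize(im,(600,600),interpolation=2))
```

```text
[ 561.07459997 -257.45244983  251.91821274] [ 3.14027180e+00 -1.53663080e-04  1.15598463e+00] [-1.18271081  0.34083844 70.9185439 ] [-5.54447101e-01  4.99157027e-01  1.20709997e+00  3.39173180e-04
  1.43404905e+00 -1.39681323e-01]
(np.float64(141.50025471183068), np.float64(209.68643845957445)) (np.float64(139.17479480594835), np.float64(194.5445112637803))
```

View pics/c1.png

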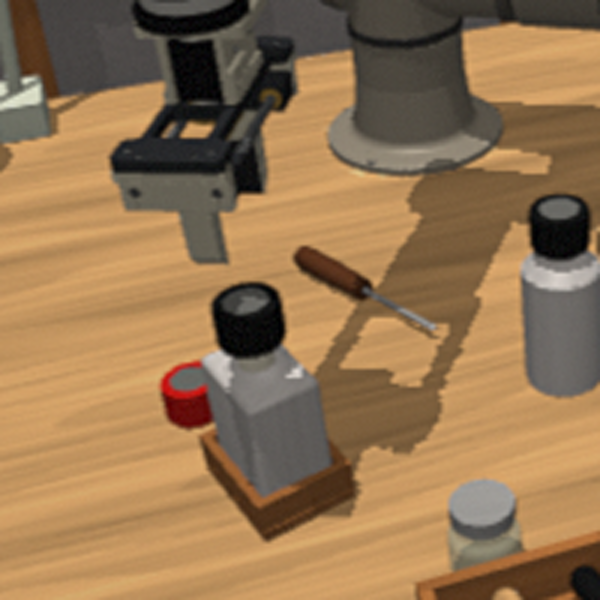

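Run:
```python
from h import *
b=load('s1'); p,r,d=delta([561,-258.7,181]); t=Ro.from_euler('xyz',r).as_matrix()
for y in(-65,-46,0,46,65): print(y,[round(float(v),1) for v in proj(b,p+t@[0,y,25])], [round(float(v),1) for v in proj(b,p+t@[0,y,-40])])
```

```text
-65 [146.8, 179.3] [142.5, 154.8]
-46 [144.7, 183.6] [140.2, 158.8]
0 [139.1, 194.5] [134.3, 169.2]
46 [133.1, 206.4] [127.8, 180.4]
65 [130.5, 211.6] [125.0, 185.3]
```

The near fingertip shows at scene (129,197), about 10 px higher than I project it. The cap is at (142,210), as predicted. I'll check the gripper from the top before descending.

Run:
```python
from h import *
a=cap('top','t1'); p,r,d=delta([561,-258.7,181]); t=Ro.from_euler('xyz',r).as_matrix()
im=cv2.resize(a['pixels'][110:230,290:430][:,:,::-1],(700,600),interpolation=2)
for y in(-46,0,46):
    u,v=proj(a,p+t@[0,y,25]); print(y,u,v,(u-290)*5,(v-110)*5)
cv2.imwrite('pics/c2.png',im)
```

```text
-46 351.92543925457835 173.29000019530912 309.62719627289175 316.4500009765456
0 358.6001848220017 158.10870591620264 343.0009241100086 240.5435295810132
46 365.23215130170126 143.0247100154638 376.1607565085063 165.12355007731898
```

View pics/c2.png

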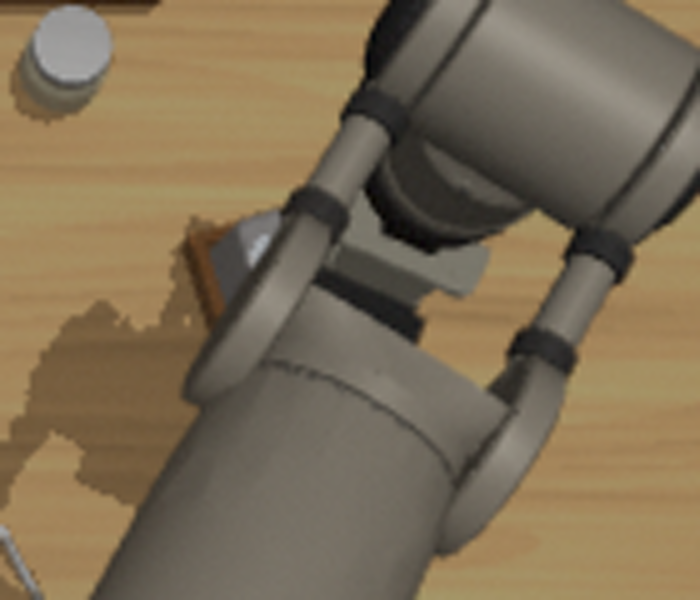

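The flange hub at crop (450,190) is where I'd expect it, so x and y are right. The fingertips are hidden in this view. I'll descend beside the cap and check the height in the scene view.

play_rows([
  {"x": -0.001, "y": 0, "z": 0.015, "twist": 0},
  {"x": -0.001, "y": 0, "z": 0.03, "twist": 0},
  {"x": -0.001, "y": 0, "z": 0.045, "twist": 0},
  {"x": -0.001, "y": 0, "z": 0.055, "twist": 0},
  {"x": -0.001, "y": 0, "z": 0.065, "twist": 0},
  {"x": -0.001, "y": 0, "z": 0.07, "twist": 0},
  {"x": -0.001, "y": 0, "z": 0.07, "twist": 0},
  {"x": -0.001, "y": 0, "z": 0.07, "twist": 0},
])

```text
time: 3.4
tool_pos: [560.8, -259.6, 181.2]
tcp_rot: [3.141, 0.0, 1.154]
contact_force: [0.8, -0.4, 0.0]
grip_width: 91.3
finger_force: 0.0
```

Run:
```python
from h import *
b=cap('scene','s2'); p,r,d=delta([561,-258.7,181]); print(p,d,bot.get_obs()['contact_force'])
t=Ro.from_euler('xyz',r).as_matrix()
im=b['pixels'][:,:,::-1][160:280,80:200]; cv2.imwrite('pics/c3.png',cv2.resize(im,(600,600),interpolation=2))
for y in(-46,46,65):print([((u-80)*5,(v-160)*5) for u,v in [proj(b,p+t@[0,y,25])]])
```

```text
[ 560.8935333  -259.73681743  181.35410598] [ 0.99117692 -0.32280782  0.35366651] [-0.41179686  0.27560595 -0.06168151]
[(np.float64(341.48396206146657), np.float64(243.76761077532308))]
[(np.float64(287.0059247115024), np.float64(363.41129672181876))]
[(np.float64(274.65768496638134), np.float64(390.5302787909899))]
```

View pics/c3.png

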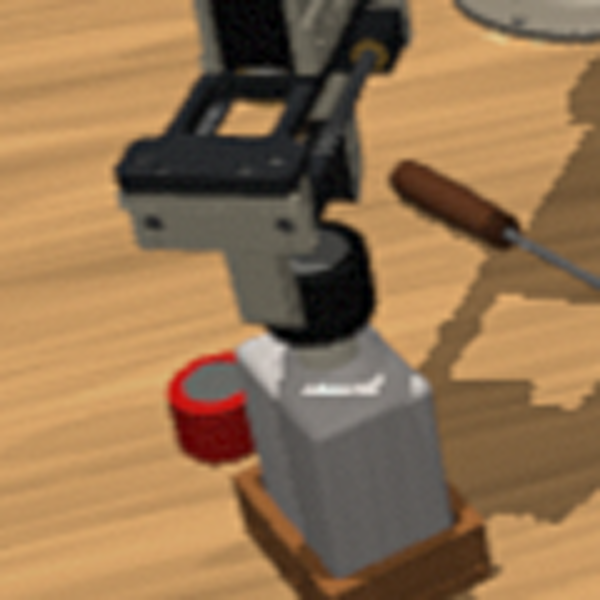

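The near finger's lower end shows at crop (270,323), beside the cap at (322,285). It looks shorter than stated. I'll close here and check the grip.

play_rows([
  {"x": 0.001, "y": 0, "z": 0, "twist": 0},
  {"x": 0.001, "y": 0, "z": 0, "twist": 0},
  {"x": 0.001, "y": 0, "z": 0, "twist": 0},
  {"x": 0.001, "y": 0, "z": 0, "twist": 0},
  {"x": 0.001, "y": 0, "z": 0, "twist": 0},
  {"x": 0.001, "y": 0, "z": 0, "twist": 0},
  {"x": 0.001, "y": 0, "z": 0, "twist": 0},
  {"x": 0.001, "y": 0, "z": 0, "twist": 0},
], jaw=1)

```text
time: 4.25
tool_pos: [561.1, -258.7, 180.8]
tcp_rot: [3.141, -0.0, 1.154]
contact_force: [0.8, -0.7, -0.5]
grip_width: 50.4
finger_force: 31.7
```

Run:
```python
from h import *
b=cap('scene','s3'); p,r,d=delta([561,-258.7,181]); o=bot.get_obs();print(p,d,o['contact_force'],o['moment'],o['grip_width'],o['finger_force'])
t=Ro.from_euler('xyz',r).as_matrix()
im=b['pixels'][:,:,::-1][170:250,100:180]; cv2.imwrite('pics/c4.png',cv2.resize(im,(600,600),interpolation=2))
for y in(-26,26,36):print([((u-100)*7.5,(v-170)*7.5) for u,v in [proj(b,p+t@[0,y,25]),proj(b,p+t@[9,y,25]),proj(b,p+t@[-9,y,25])]])
```

```text
[ 561.16727779 -258.71610028  180.77025632] [-0.05298365 -0.1593686  -0.22982084] [ 1.44441864 -0.38079809  0.93241404] [-0.22505944 -0.06014734  0.02549038] 50.1252278666867 31.731693441979587
[(np.float64(349.20743497929124), np.float64(328.5676179980674)), (np.float64(377.39069280256115), np.float64(329.11089594524174)), (np.float64(321.05313100052683), np.float64(328.02489818314666))]
[(np.float64(303.26583454639433), np.float64(430.0113398387001)), (np.float64(332.6690917347498), np.float64(430.63307668045866)), (np.float64(273.89411717794576), np.float64(429.39026991176235))]
[(np.float64(293.96196654977985), np.float64(450.55522573290295)), (np.float64(323.6120448431234), np.float64(451.19341283803124)), (np.float64(264.34396496594036), np.float64(449.9177290455936))]
```

View pics/c4.png

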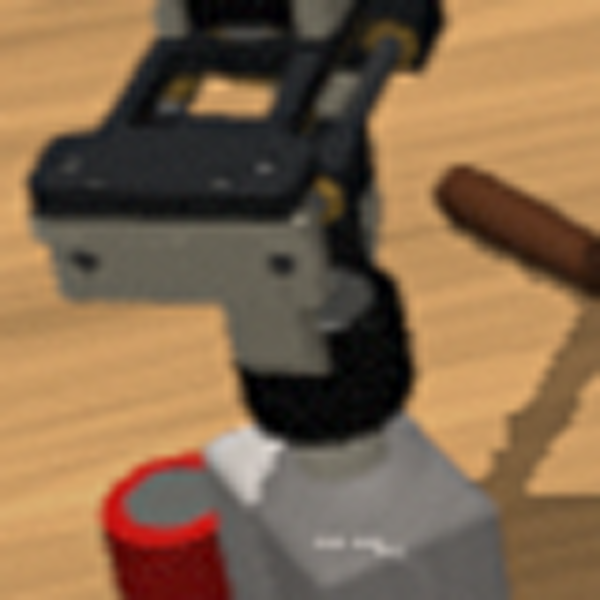

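Grip width is 50 mm at 31.7 N, with the finger on the cap's side. In the crop the finger ends at (290,372) and the cap rim is at about y 440. I'll press down 6 mm and read the force.

play_rows([
  {"x": 0, "y": 0, "z": 0.002, "twist": 0},
  {"x": 0, "y": 0, "z": 0.004, "twist": 0},
  {"x": 0, "y": 0, "z": 0.006, "twist": 0},
  {"x": 0, "y": 0, "z": 0.0065, "twist": 0},
  {"x": 0, "y": 0, "z": 0.0065, "twist": 0},
  {"x": 0, "y": 0, "z": 0.0065, "twist": 0},
  {"x": 0, "y": 0, "z": 0.0065, "twist": 0},
  {"x": 0, "y": 0, "z": 0.0065, "twist": 0},
])

```text
time: 5.1
tool_pos: [561.2, -258.8, 175.6]
tcp_rot: [3.14, 0.0, 1.154]
contact_force: [-1.9, 1.5, 8.2]
grip_width: 50.7
finger_force: 30.9
```

Run:
```python
from h import *
b=cap('scene','s4'); o=bot.get_obs();print(o['tool_pos'],o['contact_force'],o['moment'],o['grip_width'],o['finger_force'],o['joint_positions'][5])
a=load('s3')
# vertical shift of cap bottom/neck region between the pictures
for d in(a,b): print(cv2.cvtColor(d['pixels'],cv2.COLOR_RGB2GRAY)[220:238,145].tolist())
```

```text
[ 561.24321563 -258.77331331  175.61756473] [-2.05946176  0.76371089  9.11539874] [0.09987115 0.37811705 0.0345281 ] 50.721007285644994 30.913462425232865 -0.13922949959360648
[7, 10, 13, 6, 7, 7, 8, 12, 28, 79, 116, 116, 113, 117, 126, 133, 133, 131]
[7, 8, 8, 8, 9, 9, 9, 13, 6, 11, 49, 109, 117, 116, 127, 131, 133, 131]
```

play_rows([
  {"x": 0, "y": 0, "z": 0.001, "twist": 0},
  {"x": 0, "y": 0, "z": 0.001, "twist": -6},
  {"x": 0, "y": 0, "z": 0.001, "twist": -12},
  {"x": 0, "y": 0, "z": 0.001, "twist": -18},
  {"x": 0, "y": 0, "z": 0.001, "twist": -24},
  {"x": 0, "y": 0, "z": 0.001, "twist": -30},
  {"x": 0, "y": 0, "z": 0.001, "twist": -36},
  {"x": 0, "y": 0, "z": 0.001, "twist": -42},
])

```text
time: 5.95
tool_pos: [561.8, -259.1, 175.0]
tcp_rot: [3.139, 0.003, 1.891]
contact_force: [-1.2, 0.2, 8.4]
grip_width: 50.5
finger_force: 30.9
```

play_rows([
  {"x": 0, "y": 0, "z": 0, "twist": -6},
  {"x": 0, "y": 0, "z": 0, "twist": -12},
  {"x": 0, "y": 0, "z": 0, "twist": -18},
  {"x": 0, "y": 0, "z": 0, "twist": -24},
  {"x": 0, "y": 0, "z": 0, "twist": -30},
  {"x": 0, "y": 0, "z": 0, "twist": -36},
  {"x": 0, "y": 0, "z": 0, "twist": -42},
  {"x": 0, "y": 0, "z": 0, "twist": -44},
])

```text
time: 6.75
tool_pos: [561.8, -259.1, 175.0]
tcp_rot: [-3.141, 0.004, 2.658]
contact_force: [0.2, -0.2, 9.9]
grip_width: 50.7
finger_force: 30.9
```

Run:
```python
from h import *
o=bot.get_obs();print(o['tool_pos'],o['tcp_rot'],o['contact_force'],o['moment'],o['grip_width'],o['finger_force'],o['joint_positions'][5])
```

```text
[ 561.83251679 -259.13022208  175.0173124 ] [-3.14139372  0.00372418  2.65837454] [ 0.24087282 -0.20543941  9.91075648] [-0.00885902  0.03160794 -0.00678821] 50.7079979149522 30.91379244084237 -1.6435850325284205
```

play_rows([
  {"x": 0, "y": 0, "z": -0.004, "twist": 0},
  {"x": 0, "y": 0, "z": -0.01, "twist": 0},
  {"x": 0, "y": 0, "z": -0.018, "twist": 0},
  {"x": 0, "y": 0, "z": -0.028, "twist": 0},
  {"x": 0, "y": 0, "z": -0.038, "twist": 0},
  {"x": 0, "y": 0, "z": -0.05, "twist": 0},
  {"x": 0, "y": 0, "z": -0.065, "twist": 0},
  {"x": 0, "y": 0, "z": -0.08, "twist": 0},
])

```text
time: 7.55
tool_pos: [560.9, -258.6, 254.4]
tcp_rot: [3.142, -0.0, 2.655]
contact_force: [-0.5, 0.5, -0.1]
grip_width: 50.7
finger_force: 30.7
```

Run:
```python
from h import *
b=cap('scene','s5')
p,r,d=delta([549,273,320]); o=bot.get_obs();print(p,r,d,o['contact_force'],o['grip_width'],o['finger_force'])
cv2.imwrite('pics/c5.png',cv2.resize(b['pixels'][:,:,::-1][120:270,80:230],(600,600),interpolation=2))
```

```text
[ 561.86052214 -259.12747818  257.30703754] [-3.14135969  0.00474922  2.65504927] [259.87598288 464.3482631  -64.03606547] [ 0.06103849 -0.82715174  2.2670884 ] 50.80966752110313 30.729237587365787
```

View pics/c5.png

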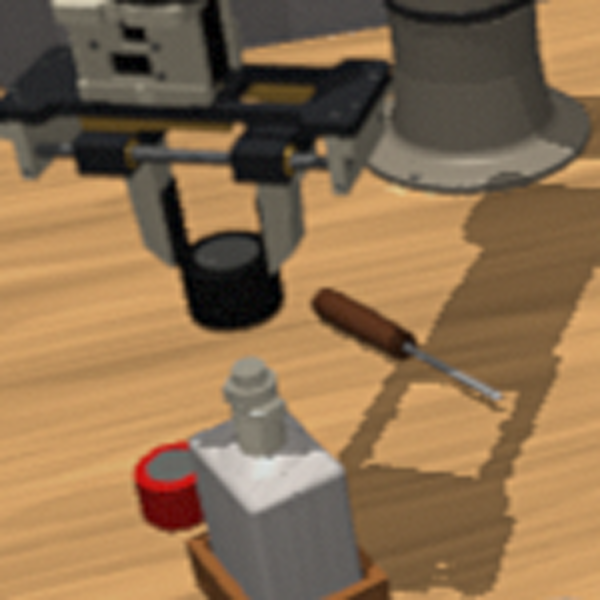

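The cap is lifted clear at crop (235,280), and the bare neck is at (255,400). Now to carry it over the bottle to the far tray.

play_rows([
  {"x": 0.005, "y": 0.009, "z": -0.005, "twist": 0},
  {"x": 0.015, "y": 0.026, "z": -0.01, "twist": 0},
  {"x": 0.029, "y": 0.052, "z": -0.02, "twist": 0},
  {"x": 0.046, "y": 0.083, "z": -0.02, "twist": 0},
  {"x": 0.066, "y": 0.118, "z": -0.02, "twist": 0},
  {"x": 0.085, "y": 0.153, "z": -0.02, "twist": 0},
  {"x": 0.105, "y": 0.188, "z": -0.02, "twist": 0},
  {"x": 0.124, "y": 0.223, "z": -0.02, "twist": 0},
])

```text
time: 8.4
tool_pos: [554.4, -0.3, 273.0]
tcp_rot: [3.141, -0.001, 2.656]
contact_force: [0.9, -0.6, -0.6]
grip_width: 50.6
finger_force: 30.7
```

play_rows([
  {"x": 0.02, "y": 0.035, "z": 0, "twist": 0},
  {"x": 0.039, "y": 0.07, "z": 0, "twist": 0},
  {"x": 0.058, "y": 0.105, "z": 0, "twist": 0},
  {"x": 0.078, "y": 0.14, "z": 0, "twist": 0},
  {"x": 0.098, "y": 0.175, "z": 0, "twist": 0},
  {"x": 0.115, "y": 0.205, "z": 0, "twist": 0},
  {"x": 0.128, "y": 0.229, "z": 0, "twist": 0},
  {"x": 0.135, "y": 0.242, "z": 0, "twist": 0},
])

```text
time: 9.2
tool_pos: [547.6, 276.7, 272.8]
tcp_rot: [-3.141, -0.001, 2.658]
contact_force: [0.8, -0.6, -0.8]
grip_width: 50.4
finger_force: 30.7
```

play_rows([
  {"x": 0, "y": 0, "z": 0.02, "twist": 0},
  {"x": 0, "y": 0, "z": 0.05, "twist": 0},
  {"x": 0, "y": 0, "z": 0.085, "twist": 0},
  {"x": 0, "y": 0, "z": 0.12, "twist": 0},
  {"x": 0, "y": 0, "z": 0.15, "twist": 0},
  {"x": 0, "y": 0, "z": 0.17, "twist": 0},
  {"x": 0, "y": 0, "z": 0.18, "twist": 0},
  {"x": 0, "y": 0, "z": 0.18, "twist": 0},
])

```text
time: 10.0
tool_pos: [548.4, 273.3, 92.1]
tcp_rot: [-3.139, -0.002, 2.655]
contact_force: [0.9, -0.3, 0.5]
grip_width: 50.5
finger_force: 30.7
```

Run:
```python
from h import *
b=cap('scene','s6')
p,r,d=delta([549,273,38]); o=bot.get_obs();print(p,r,d,o['contact_force'],o['grip_width'],o['finger_force'])
cv2.imwrite('pics/c6.png',cv2.resize(b['pixels'][:,:,::-1][100:250,270:420],(600,600),interpolation=2))
```

```text
[549.35381438 273.55046737  93.42462838] [-3.14137767e+00 -2.46245981e-04  2.65496230e+00] [ 4.16671781e-02 -6.40111531e-01  5.54247792e+01] [0.75349449 0.32875782 0.13247892] 50.33359276827278 30.72777767200023
```

View pics/c6.png

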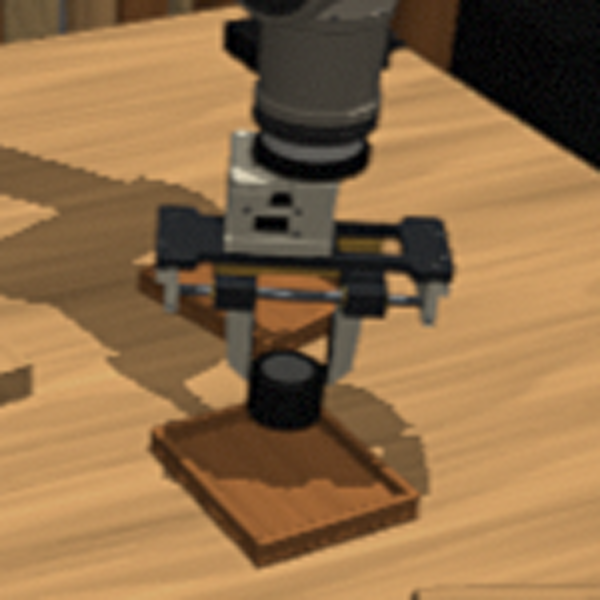

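The cap is held level over the far tray, at crop (287,390). Now down to just above the floor.

play_rows([
  {"x": 0, "y": 0, "z": 0.015, "twist": 0},
  {"x": 0, "y": 0, "z": 0.03, "twist": 0},
  {"x": 0, "y": 0, "z": 0.04, "twist": 0},
  {"x": 0, "y": 0, "z": 0.047, "twist": 0},
  {"x": 0, "y": 0, "z": 0.05, "twist": 0},
  {"x": 0, "y": 0, "z": 0.051, "twist": 0},
  {"x": 0, "y": 0, "z": 0.051, "twist": 0},
  {"x": 0, "y": 0, "z": 0.051, "twist": 0},
])

```text
time: 10.85
tool_pos: [549.9, 273.6, 42.8]
tcp_rot: [3.141, 0.001, 2.655]
contact_force: [-0.1, -0.9, -0.1]
grip_width: 50.5
finger_force: 30.7
```

play_rows([
  {"x": 0, "y": 0, "z": 0.001, "twist": 0},
  {"x": 0, "y": 0, "z": 0.002, "twist": 0},
  {"x": 0, "y": 0, "z": 0.002, "twist": 0},
  {"x": 0, "y": 0, "z": 0.003, "twist": 0},
  {"x": 0, "y": 0, "z": 0.003, "twist": 0},
  {"x": 0, "y": 0, "z": 0.003, "twist": 0},
  {"x": 0, "y": 0, "z": 0.003, "twist": 0},
  {"x": 0, "y": 0, "z": 0.003, "twist": 0},
])

```text
time: 11.65
tool_pos: [549.5, 273.5, 39.3]
tcp_rot: [3.141, 0.0, 2.655]
contact_force: [-0.4, 1.3, -0.6]
grip_width: 50.7
finger_force: 30.7
```

play_rows([
  {"x": 0, "y": 0, "z": 0.001, "twist": 0},
  {"x": 0, "y": 0, "z": 0.001, "twist": 0},
  {"x": 0, "y": 0, "z": 0.002, "twist": 0},
  {"x": 0, "y": 0, "z": 0.002, "twist": 0},
  {"x": 0, "y": 0, "z": 0.002, "twist": 0},
  {"x": 0, "y": 0, "z": 0.002, "twist": 0},
  {"x": 0, "y": 0, "z": 0.002, "twist": 0},
  {"x": 0, "y": 0, "z": 0.002, "twist": 0},
])

```text
time: 12.45
tool_pos: [549.7, 273.5, 37.6]
tcp_rot: [3.141, 0.0, 2.655]
contact_force: [-0.9, -1.1, 6.0]
grip_width: 50.4
finger_force: 30.9
```

Contact reads 6 N, so the cap is on the floor. Next I open partway, then lift.

play_rows([
  {"x": 0, "y": 0, "z": 0, "twist": 0},
  {"x": 0, "y": 0, "z": 0, "twist": 0},
  {"x": 0, "y": 0, "z": 0, "twist": 0},
  {"x": 0, "y": 0, "z": 0, "twist": 0},
  {"x": 0, "y": 0, "z": 0, "twist": 0},
  {"x": 0, "y": 0, "z": 0, "twist": 0},
  {"x": 0, "y": 0, "z": 0, "twist": 0},
  {"x": 0, "y": 0, "z": 0, "twist": 0},
], jaw=0.25)

```text
time: 13.25
tool_pos: [549.5, 273.5, 37.2]
tcp_rot: [3.142, 0.0, 2.655]
contact_force: [0.1, 0.0, -0.3]
grip_width: 68.8
finger_force: 0.0
```

play_rows([
  {"x": 0, "y": 0, "z": -0.005, "twist": 0},
  {"x": 0, "y": 0, "z": -0.015, "twist": 0},
  {"x": 0, "y": 0, "z": -0.03, "twist": 0},
  {"x": 0, "y": 0, "z": -0.06, "twist": 0},
  {"x": 0, "y": 0, "z": -0.09, "twist": 0},
  {"x": 0, "y": 0, "z": -0.12, "twist": 0},
  {"x": 0, "y": 0, "z": -0.14, "twist": 0},
  {"x": 0, "y": 0, "z": -0.15, "twist": 0},
])

```text
time: 14.05
tool_pos: [550.4, 273.9, 190.6]
tcp_rot: [3.138, 0.003, 2.655]
contact_force: [-1.1, 0.0, -1.0]
grip_width: 69.2
finger_force: 0.0
```

Run:
```python
from h import *
b=cap('scene','s7'); o=bot.get_obs();print(o['tool_pos'],o['contact_force'],o['grip_width'],o['finger_force'])
cv2.imwrite('pics/c7.png',cv2.resize(b['pixels'][:,:,::-1][100:300,80:420],(800,470),interpolation=2))
```

```text
[550.57356792 273.93022655 191.00932162] [ 0.43413055 -0.03258887  1.49625459] 68.76564315749604 0.0
```

View pics/c7.png

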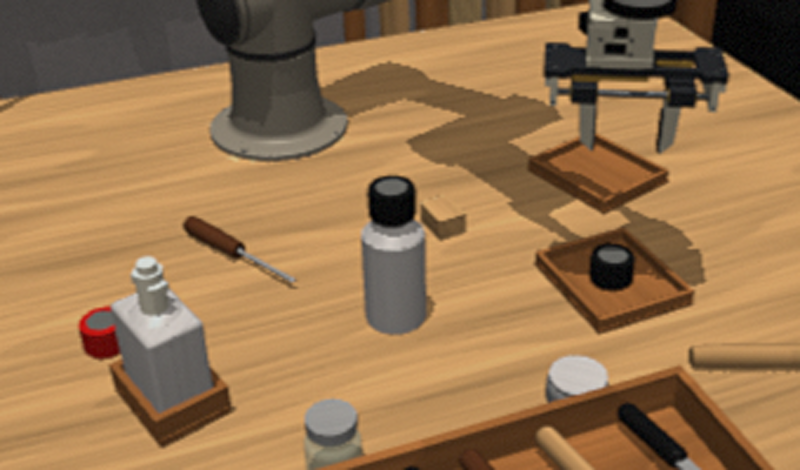

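The cap sits flat in the far tray at crop (612,266). The canister is open, the bottle at (392,255) hasn't moved, and the gripper is clear.

```bash
python3 -c "
from plant import bot
print(bot.close_job())"
```

```text
the job is handed in; nothing more can be done
None
```

I opened the canister and set its cap flat on its open side in the far tray, left the round bottle alone, and handed the job in at about 14 s of the 40 s limit; the hand-in returned no verdict.

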